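# Try the centrifuge lid, free its press-catch if it is caught, and hold the lid half open

### The arm

A 6-joint arm with a two-finger parallel gripper is mounted at the origin on a cart in front of the work surface, level with it; the furniture and walls round the work are solid. World frame = base frame: x ahead of the robot, y to its left, z up, the work surface at z = 0. Lengths are in m, angles in rad, forces in N, time in s.
With the tool pointing down it reaches from about 0.325 to 0.775 m from the base axis. Payload 5.5 kg.
Tool frame: the origin (TCP) lies between the finger pads; the fingertips stand 8 mm ahead of it and the grasp point (between the pads) lies 11 mm behind it (tcp_to_tips is the distance from the TCP to the fingertips, in m); z points along the fingers, y is the direction in which the jaws open and shut (so a half turn about z gives the same grasp; the last joint's range is limited). The gripper opens to 88 mm and grips with 3 to 60 N. Pads are 20 mm wide; open, the fingers measure 115 mm over their backs; the gripper's body (75 mm by 178 mm) begins 61 mm behind the grasp point.
Start: joints at [-1.246, 0.091, 1.231, -0, 1.82, -0.057], TCP at [0.224, -0.557, 0.231] pointing down, gripper open.
Joint ranges: [-2.87, 2.87], [-0.86, 2.18], [0.17, 2.46], [-1.51, 4.65], [0.06, 2.69], [-2.65, 2.65]. Speed limits (rad/s): [2.57, 2.57, 3.01, 3.14, 3.14, 3.14].

### API

Orientations are given as a unit quaternion [w, x, y, z].
In Python, from bench import * gives the robot as it stands. Calls block until the motion is done:
- move_to(position, orientation): joint-space move of the TCP to a pose.
- move_l(position, speed=0.15, orientation=None): straight line of the TCP; orientation=None keeps the orientation; speed is the mean speed in m/s.
- movej(angles): joint-space move.
- gripper_open() and close(): open the fingers fully, or close them until they stop; the grip force is fixed at half the most.
- hold(seconds).
- inverse_kinematics(position, orientation): joint angles nearest the present ones, or None.
- state(): the state.
- get_image(name): name is "scene" or "top" or "wrist"; returns a dict with "frame" (384x512x3 uint8, blue, green, red), "depth" (384x512 float32, m along the optical axis (not along the pixel's ray), 0 where there is no reading), "camera_matrix" (3x3 intrinsics, pixels), "view" (4x4, takes a point from world to camera coordinates). Camera axes: x right, y up, looking along -z (the intrinsics and any distortion apply to the point x, -y, -z); pixel columns grow to the right and rows downward; lengths in m; the calibration is good to about 2 mm. A picture is of the moment at which its call begins.
A pose or a line that the arm cannot do raises IKError and nothing moves.
- job_done(): hands the job in, once; it reports no verdict.
The state is a dict: "time": time; "joint_pos": joint angles; "dq": joint speeds; "joint_torque": joint torques, N m; "ee_pos": TCP position; "ee_rot": TCP orientation; "ft_force": force on the tool from outside, world axes, zero at the start; "moment": the same for the moment, N m; "finger_gap": finger opening in m.
Only numpy, scipy, OpenCV 4.12 (cv2) and the standard library are available. Lean on these libraries where they do the work, as an engineer would, in place of code of your own. Each camera call takes 0.05 s, during which the arm holds its last target.

### The job

Open the bench centrifuge so that I can take the spun tubes out, and finish with the lid still in your grip, held still by its handle at about 45 degrees, far enough for me to reach in: it has no stay and falls shut if let go. The press-catch does not show whether it is caught, and while one full press down on the front of the lid lets a caught lid go, the same press catches a free one, so a tug at the handle tells you whether a press is needed. Raise the lid smoothly, never jerk it open or let it drop, and leave the slide box, the oil bottle and the timer where they stand.

Things in the scene. Friction and masses are not known exactly. Their poses are not given: they have to be found in the camera images.
- centrifuge: Bench centrifuge: white box 210 mm long (x) x 190 wide (y), 108 mm high to its deck, under a grey lid; dark front panel with blank display and two dials. It stands fast. Origin at the centre of its underside, z up; its front faces its own -x. The catch is hidden inside the front; the lid rests at the same height whether caught or free. Caught, it lifts about 3 mm at the handle, then stops hard.
- lid: The lid with its handle: slab 190 x 176 x 18 mm with round window, 0.3 to 0.55 kg in all. Origin on the hinge axis (see lid_hinge), x towards the back. Handle: round steel bar 10 mm thick, parallel to the hinge, 80 mm long between its bends, on two posts near the lid's front edge; bar's axis 34 mm above the lid's top (29 mm free under it). Shut, the lid's top is 134 mm above the worktop.
- lid_angle (a joint): Lid angle, rad: 0 shut at rest (reads up to 0.003), grows as the front edge rises, stop at 1.45. Caught, it can be pulled to 0.018 and no further; a full press takes it to -0.030 (stop -0.036). 45 degrees is 0.785. The hinge rubs a little but does not carry the lid: it falls if let go.
- lid_hinge (a point): Middle of the lid's hinge axis: at the back of the centrifuge, 92 mm behind its origin (own +x), 122 mm above the worktop. The axis runs along the centrifuge's y; x of this point points from front to back along the lid and turns with it.
- lid_press (a point): Point on the lid's top, 34 mm behind the handle's bar (138 mm from the hinge), mid width. A full press lowers the front of the lid 5 to 6 mm at the handle (9 to 15 N, against sprung buffers), made here or on the handle itself; it turns caught into free and free into caught. Under 2 mm changes nothing. After the press the lid springs back to rest; it does not pop open.
- handle_mid (a point): Middle of the handle's bar, on its axis: lid shut, 172 mm in front of the hinge axis and 46 mm above it, 168 mm above the worktop. Swings about the hinge (at first 3 mm back for each 10 mm up), to about 276 mm above the worktop at 45 degrees. The bar can be pinched from straight above, fingers closing front to back, and turns between the pads as the lid rises.
- slide_box: Bystander: slide box with a hinged lid, 40 x 90 x 32 mm, behind the centrifuge. Loose. Origin at the centre of its underside.
- oil_bottle: Bystander: small dropper bottle, 25 mm across, 62 mm high, near the front edge of the worktop, right of the centrifuge. Loose. Origin at the centre of its underside.
- timer: Bystander: bench timer with sloping face, 60 x 68 x 24 mm, near the front edge of the worktop, to the right. Loose. Origin at the centre of its underside.

How it is judged:
On the way, in this order (a step that is already met when the one before it is completed fails the run):
1. the lid has been pulled up off its rest (free, or as far as the catch lets it) (value of joint lid_angle above 0.01 rad), for 0.04 s.
2. the lid has come up clear of the catch (value of joint lid_angle above 0.25 rad), for 0.04 s.
At the end, for the whole second after the job is handed in: The lid stands still (slower than 0.06 rad/s) at 45 degrees, give or take 9 (0.63 to 0.94 rad), held up by the fingers on its handle (contact force over 0.5 N); slide box, oil bottle and timer within 20 mm of where they stood (value of joint lid_angle between 0.63 and 0.94 rad and velocity of joint lid_angle between -0.06 and 0.06 rad/s and contact force between the fingers and lid above 0.5 N and distance of each of slide_box, oil_bottle, timer from where it was at the start of the episode below 0.02 m); the arm keeps its last pose, push and grip.
It fails at once if the lid falls or is slammed (closing faster than 3 rad/s) (velocity of joint lid_angle below -3 rad/s).
It fails at once if the lid is jerked open (faster than 3 rad/s) (velocity of joint lid_angle above 3 rad/s).
It fails at once if a bystander is pushed 30 mm or more (distance of any of slide_box, oil_bottle, timer from where it was at the start of the episode above 0.03 m).
It also fails if it takes over 35 s, if anything falls off the work surface, if the arm or the gripper's body presses on something with over 40 N, if the wrist force passes 120 N, or if a joint passes its speed limit or range.

## Working session

There is one attempt and no reset: what is moved stays moved. The work goes in short steps, each a Python script; the robot and the scene stay as the last script left them, time stands still between calls to the robot, and variables do not carry over. Pictures are saved under pics/ and viewed, and the job is handed in when it is done.

```bash
mkdir -p pics; ls; python3 - <<'E'
from bench import *
import cv2,numpy as np
for n in ["scene","top"]:
    d=get_image(n); cv2.imwrite(f"pics/{n}0.png",d["frame"]); np.savez(f"{n}0.npz",**d)
s=state(); print(s)
E
```

```text
pics
{'time': 0.1, 'joint_pos': array([-1.24572333e+00,  9.17690415e-02,  1.23175992e+00,  3.65421367e-05,
        1.81978784e+00, -5.66926187e-02]), 'dq': array([ 1.14242201e-03, -9.49533274e-04, -4.05618007e-03,  5.24003658e-04,
        7.39499194e-04,  9.57646505e-05]), 'joint_torque': array([ 9.75244911e-04, -4.47855270e+01, -4.07573462e+01,  6.99275080e-02,
        2.83331692e-02, -1.06141429e-04]), 'ee_pos': array([ 0.22347003, -0.55656387,  0.22963176]), 'ee_rot': array([-8.56695950e-04,  9.81835910e-01,  1.89730077e-01, -9.77830673e-05]), 'ft_force': array([-0.03530661, -0.24237709,  0.16574363]), 'moment': array([ 0.06153835, -0.03397606,  0.02439472]), 'finger_gap': 0.08787727565619206}
```

View pics/scene0.png

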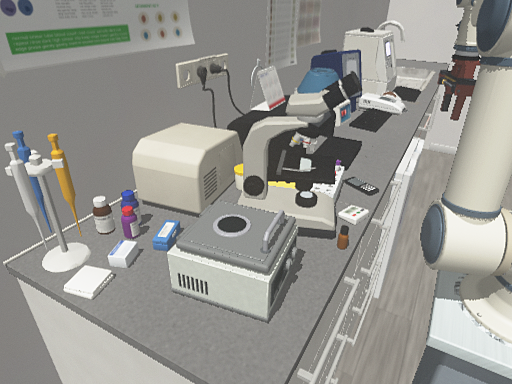

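View pics/top0.png

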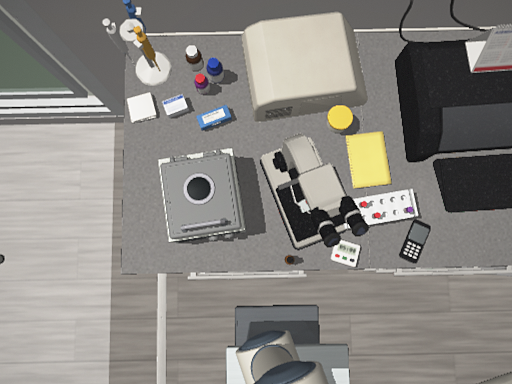

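Top view: the centrifuge lid is at about (200,195) with its handle bar at about (205,224). The microscope is to its right, the bottle at (290,259) and the timer at (345,252). Next I'll measure the handle from depth.

```bash
cat > h.py <<'E'
import numpy as np,cv2
def cloud(d):
    K=d["camera_matrix"];V=d["view"];z=d["depth"].astype(float)
    v,u=np.mgrid[:z.shape[0],:z.shape[1]]
    x=(u-K[0,2])/K[0,0]*z;y=(v-K[1,2])/K[1,1]*z
    p=np.stack([x,-y,-z,np.ones_like(z)],-1)
    P=p@np.linalg.inv(V).T
    P=P[...,:3];P[z<=0]=np.nan
    return P
E
python3 - <<'E'
from h import *
for n in ["top","scene"]:
    P=cloud(np.load(n+"0.npz"))
    if n=="top":
        for uv in [(200,195),(205,224),(160,165),(232,152),(168,240),(243,232),(212,118),(290,259),(345,252),(300,240),(320,170),(180,270)]: print(uv,P[uv[1],uv[0]].round(3))
        lo=P[160:240,160:250].reshape(-1,3)
    else: lo=P[205:310,165:305].reshape(-1,3)
    # lid top
    L=lo[(lo[:,2]>.128)&(lo[:,2]<.140)]
    print(n,"lid",len(L),cv2.minAreaRect(L[:,:2].astype(np.float32)),np.median(L[:,2]))
    H=lo[(lo[:,2]>.160)&(lo[:,2]<.182)]
    print("handle",len(H),H.mean(0),H.max(0),H.min(0))
    if len(H)>3:
        print(cv2.minAreaRect(H[:,:2].astype(np.float32))); 
        w=np.linalg.svd(H[:,:2]-H[:,:2].mean(0))[2][0]; print("dir",np.degrees(np.arctan2(w[1],w[0])))
d=np.load("top0.npz"); f=d["frame"][140:280,140:380]; cv2.imwrite("pics/topcrop.png",cv2.resize(f,None,fx=3,fy=3,interpolation=cv2.INTER_CUBIC))
E
```

```text
(200, 195) [0.534 0.209 0.139]
(205, 224) [0.461 0.193 0.175]
(160, 165) [0.616 0.313 0.11 ]
(232, 152) [0.646 0.131 0.11 ]
(168, 240) [0.431 0.312 0.001]
(243, 232) [0.448 0.11  0.021]
(212, 118) [0.758 0.188 0.034]
(290, 259) [ 0.375 -0.01   0.065]
(345, 252) [ 0.389 -0.158  0.023]
(300, 240) [ 0.419 -0.029  0.17 ]
(320, 170) [ 0.556 -0.061  0.332]
(180, 270) [ 0.351  0.28  -0.001]
top lid 4506 ((0.5358211994171143, 0.20972217619419098), (0.19401586055755615, 0.17576389014720917), 7.94228458404541) 0.13589721734639693
handle 186 [0.46054047 0.19821873 0.1712679 ] [0.47006368 0.25081119 0.17922904] [0.45042496 0.14654954 0.16011305]
((0.46070846915245056, 0.19855022430419922), (0.01007886603474617, 0.10489436239004135), 7.7876152992248535)
dir -82.23118743104203
scene lid 4509 ((0.5384001731872559, 0.21168597042560577), (0.19608764350414276, 0.1766960769891739), 8.254008293151855) 0.13493479439143213
handle 189 [0.45929771 0.21168025 0.16924466] [0.47091169 0.25264178 0.17350549] [0.45102294 0.15258688 0.1601777 ]
((0.4614003896713257, 0.2027205228805542), (0.010134031996130943, 0.10007186979055405), 7.338179111480713)
dir 97.14250010812069
```

View pics/topcrop.png

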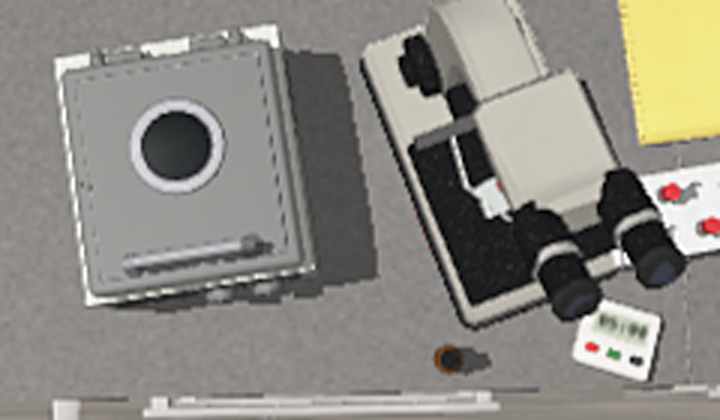

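```bash
python3 - <<'E'
from h import *
from bench import *
from scipy.spatial.transform import Rotation as R
for n in ["top","scene"]:
    P=cloud(np.load(n+"0.npz")).reshape(-1,3)
    for lo in [.1,.2,.3]:
        M=P[(P[:,2]>lo)&(P[:,2]<.6)&(P[:,0]>.33)&(P[:,0]<.75)&(P[:,1]<.1)&(P[:,1]>-.35)]
        if len(M): print(n,lo,len(M),M.min(0).round(3),M.max(0).round(3), "min radius",np.hypot(M[:,0],M[:,1]).min().round(3))
a=np.radians(7.8)
for sg in (1,-1):
    y=sg*np.array([np.cos(a),np.sin(a),0]);z=np.array([0,0,-1.]);x=np.cross(y,z)
    q=R.from_matrix(np.stack([x,y,z],1)).as_quat(); q=q[[3,0,1,2]]
    print(q)
    for p in ([.461,.2,.26],[.461,.2,.157],[.543,.211,.265],[.3,.2,.35],[.34,.1,.4]):
        print(p,inverse_kinematics(p,q))
q0=state()["ee_rot"]
for r,z in ((.33,.3),(.33,.4),(.3,.4),(.35,.45)):
  for j in (-1.18,):
    print(r,z,inverse_kinematics([r*np.cos(j),r*np.sin(j),z],q0))
E
```

```text
top 0.1 6775 [ 0.399 -0.35   0.1  ] [0.75  0.074 0.4  ] min radius 0.404
top 0.2 3991 [ 0.399 -0.143  0.2  ] [0.664 0.007 0.4  ] min radius 0.404
top 0.3 3052 [ 0.399 -0.143  0.312] [ 0.571 -0.016  0.4  ] min radius 0.404
scene 0.1 6886 [ 0.4   -0.348  0.1  ] [0.75  0.078 0.398] min radius 0.405
scene 0.2 3572 [ 0.4   -0.135  0.2  ] [0.653 0.011 0.398] min radius 0.405
scene 0.3 1718 [ 0.4   -0.135  0.3  ] [ 0.567 -0.012  0.398] min radius 0.405
[0.         0.65737525 0.75356339 0.        ]
[0.461, 0.2, 0.26] [ 3.41622434e-01 -1.62552768e-01  1.42626650e+00 -4.44089210e-16
  1.87787892e+00  2.05486753e-01]
[0.461, 0.2, 0.157] [ 3.41622434e-01 -1.75060653e-01  1.61952902e+00 -4.44089210e-16
  1.69712428e+00  2.05486753e-01]
[0.543, 0.211, 0.265] [ 3.12227845e-01  5.36572956e-02  1.20894466e+00 -4.44089210e-16
  1.87899070e+00  1.76092163e-01]
[0.3, 0.2, 0.35] [ 4.93563252e-01 -4.74934006e-01  1.50809419e+00 -4.44089210e-16
  2.10843247e+00  3.57427570e-01]
[0.34, 0.1, 0.4] [ 1.89967115e-01 -4.36886232e-01  1.38592460e+00 -4.44089210e-16
  2.19255429e+00  5.38314332e-02]
[-0.          0.75356339 -0.65737525  0.        ]
[0.461, 0.2, 0.26] None
[0.461, 0.2, 0.157] None
[0.543, 0.211, 0.265] None
[0.3, 0.2, 0.35] None
[0.34, 0.1, 0.4] None
0.33 0.3 [-1.28318312e+00 -5.98419736e-01  1.68117526e+00 -3.30682859e-05
  2.06056140e+00 -9.41769094e-02]
0.33 0.4 [-1.28318312e+00 -4.94466812e-01  1.42454687e+00 -3.64471425e-05
  2.21323686e+00 -9.41831908e-02]
0.3 0.4 [-1.29352353e+00 -5.66310443e-01  1.46942864e+00 -5.99452912e-05
  2.24019833e+00 -1.04538949e-01]
0.35 0.45 [-1.27727768e+00 -3.82379588e-01  1.24750762e+00 -2.49952731e-05
  2.27818903e+00 -8.82721685e-02]
```

```bash
python3 - <<'E'
from h import *
from bench import *
from scipy.spatial.transform import Rotation as R
a=np.radians(7.8); y=np.array([np.cos(a),np.sin(a),0]);z=np.array([0,0,-1.]);x=np.cross(y,z)
q=R.from_matrix(np.stack([x,y,z],1)).as_quat()[[3,0,1,2]]
q0=state()["ee_rot"]
j=-1.18
a1=inverse_kinematics([.35*np.cos(j),.35*np.sin(j),.46],q0)
print(a1); movej(a1); print(state()["time"])
b=inverse_kinematics([.34,.155,.46],q); print(b); movej(b); print(state()["time"])
move_to([.461,.2,.25],q); s=state(); print(s["time"],s["ee_pos"],s["ft_force"])
d=get_image("wrist"); cv2.imwrite("pics/wrist1.png",d["frame"]); np.savez("w1.npz",**d)
P=cloud(d).reshape(-1,3)
H=P[(P[:,2]>.16)&(P[:,2]<.18)&(abs(P[:,0]-.461)<.03)&(abs(P[:,1]-.2)<.08)]
print(len(H),cv2.minAreaRect(H[:,:2].astype(np.float32)),H[:,2].max())
E
```

```text
[-1.27727768e+00 -3.68335234e-01  1.21681867e+00 -2.53596682e-05
  2.29483363e+00 -8.82727239e-02]
1.3833
[ 3.36618119e-01 -3.13971874e-01  1.17642161e+00 -4.44089210e-16
  2.27914292e+00  2.00482437e-01]
3.275
4.25 [0.46127924 0.19979316 0.25189663] [ 0.58522533 -0.02700028 -0.11482638]
1349 ((0.46073415875434875, 0.1975783109664917), (0.009899514727294445, 0.10465235263109207), 8.096821784973145) 0.17480601682205785
```

View pics/wrist1.png

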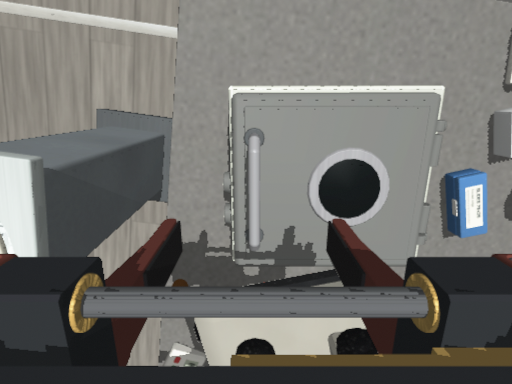

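The wrist view shows the bar from (254,135) to (254,243), midway between the fingers in the closing direction. All the views agree on a bar centre of about (0.461, 0.199) and a yaw of about 8°. I'll descend, grip and tug.

```bash
python3 - <<'E'
from h import *
from bench import *
move_l([.461,.199,.157],speed=.1); s=state(); print(s["time"],s["ee_pos"],s["ft_force"])
close(); s=state(); print(s["time"],s["ee_pos"],s["ft_force"],s["finger_gap"])
f0=s["ft_force"]
# tug
for k in range(1,7):
    d=k*.001
    move_l([.461+.0003*k,.199,.157+d],speed=.02); s=state(); print(k,s["time"],s["ee_pos"].round(4),(s["ft_force"]-f0).round(2),round(s["finger_gap"],4))
    if abs(s["ft_force"][2]-f0[2])>18: print("caught?");break
E
```

```text
5.3833 [0.46136855 0.19913365 0.15793513] [-0.95859934  0.47632549  0.43831007]
6.575 [0.46159592 0.19906858 0.15703719] [ 4.18001307  0.34133727 -1.39895367] 0.009020500755748548
1 6.825 [0.4617 0.1991 0.1577] [ 0.37  0.21 -2.52] 0.009
2 7.075 [0.462  0.1991 0.1586] [ 1.44  1.71 -2.56] 0.0089
3 7.325 [0.4622 0.1992 0.1595] [ 1.5   1.45 -2.14] 0.0096
4 7.575 [0.4625 0.1992 0.1603] [ 1.55  1.43 -2.46] 0.0092
5 7.825 [0.4625 0.1992 0.1605] [ 1.26  2.01 -5.58] 0.0094
6 8.075 [0.4625 0.1992 0.1607] [ 1.7   3.36 -8.19] 0.0091
```

The lid lifted 3.5 mm and then stopped hard: the force rose 3 N per commanded mm while the TCP hardly moved. So it is caught. I'll press it once, all the way, on the handle.

```bash
python3 - <<'E'
from h import *
from bench import *
move_l([.461,.199,.157],speed=.03); s=state(); z0=s["ee_pos"][2]; f0=s["ft_force"]; print(s["time"],z0,f0)
for d in (.003,.006,.007,.008,.009,.010,.011,.012,.013,.014):
    move_l([.461-.0003*d*1000*.7,.199,.157-d],speed=.03); s=state(); df=s["ft_force"]-f0
    print(d,round(s["time"],2),s["ee_pos"].round(4),df.round(2))
    if z0-s["ee_pos"][2]>.0057 or df[2]>26: break
move_l([.461,.199,.157],speed=.03); s=state(); print(s["time"],s["ee_pos"],s["ft_force"])
for k in (2,4,5,6,7):
    move_l([.461+.0003*k,.199,.157+k*.001],speed=.02); s=state(); print(k,round(s["time"],2),s["ee_pos"].round(4),(s["ft_force"]-f0).round(2))
    if s["ft_force"][2]-f0[2]<-9: print("caught");break
E
```

```text
8.4333 0.15706414733922386 [ 6.50252877  1.27312142 -1.20513558]
0.003 8.68 [0.4611 0.1991 0.1551] [-1.26 -0.94  5.19]
0.006 8.93 [0.4605 0.199  0.1527] [-2.69 -2.12  8.48]
0.007 9.18 [0.4604 0.199  0.152 ] [-3.44 -1.18  9.34]
0.008 9.43 [0.4603 0.1989 0.1514] [-3.01 -3.26 10.4 ]
0.009 9.68 [0.4602 0.1989 0.1509] [-3.8  -3.84 13.73]
10.1417 [0.46153283 0.19904971 0.15687023] [ 6.47184837  1.32879666 -0.58161788]
2 10.4 [0.4618 0.1991 0.1579] [ 0.09  0.32 -3.36]
4 10.66 [0.4623 0.1992 0.1598] [ 1.34  1.35 -3.8 ]
5 10.91 [0.4625 0.1992 0.1606] [-0.65  1.41 -3.88]
6 11.16 [0.4628 0.1992 0.1615] [ 0.29  0.7  -3.5 ]
7 11.41 [0.4631 0.1993 0.1624] [ 0.05  1.05 -3.41]
```

It's free now: the force stays at about 3.5 N past 5 mm of lift. I'll raise it along the hinge arc.

```bash
python3 - <<'E'
from h import *
from bench import *
a=np.radians(7.9); u=np.array([np.cos(a),np.sin(a)])
r=np.hypot(.172,.046); p0=np.arctan2(.046,.172)
b0=np.array([.461,.199])
for th in np.linspace(.1,.79,9):
    back=.172-r*np.cos(p0+th); up=r*np.sin(p0+th)-.046
    xy=b0+u*back
    move_l([xy[0],xy[1],.157+up],speed=.05); s=state()
    print(round(th,2),round(s["time"],2),s["ee_pos"].round(4),np.round([*xy,.157+up],4),s["ft_force"].round(1),round(s["finger_gap"],4))
    if np.linalg.norm(s["ft_force"])>30: print("force");break
d=get_image("scene"); cv2.imwrite("pics/scene2.png",d["frame"]); np.savez("s2.npz",**d)
d=get_image("wrist"); cv2.imwrite("pics/wrist2.png",d["frame"])
E
```

```text
0.1 11.77 [0.4663 0.1997 0.1724] [0.4664 0.1997 0.1739] [ 6.7  1.  -4. ] 0.0089
0.19 12.22 [0.472  0.2004 0.1867] [0.4724 0.2006 0.1881] [ 5.2  0.1 -6.3] 0.0091
0.27 12.68 [0.4797 0.2015 0.202 ] [0.4795 0.2016 0.2016] [ 3.8  0.2 -4.4] 0.0093
0.36 13.14 [0.4878 0.2027 0.215 ] [0.4878 0.2027 0.2145] [-0.  -0.7 -2.9] 0.0095
0.45 13.6 [0.4971 0.204  0.2275] [0.4972 0.204  0.2266] [-5.4 -2.5  1.1] 0.009
0.53 14.06 [0.5073 0.2054 0.2391] [0.5076 0.2055 0.2378] [-5.7 -2.9  3.1] 0.0091
0.62 14.52 [0.5186 0.2069 0.2499] [0.5188 0.207  0.2481] [-6.  -3.4  4.9] 0.0092
0.7 14.97 [0.5306 0.2086 0.2597] [0.531  0.2087 0.2574] [-6.4 -4.2  6.5] 0.0092
0.79 15.43 [0.5436 0.2104 0.2685] [0.5438 0.2105 0.2656] [-6.  -3.6  7.7] 0.0091
```

View pics/scene2.png

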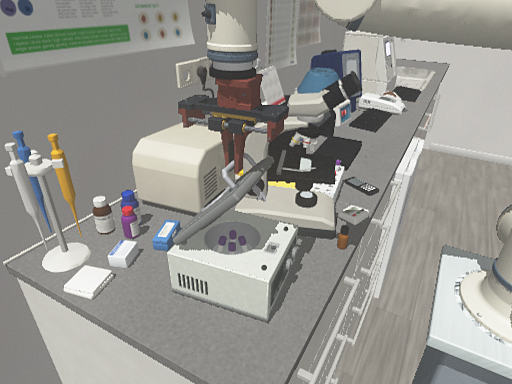

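View pics/wrist2.png

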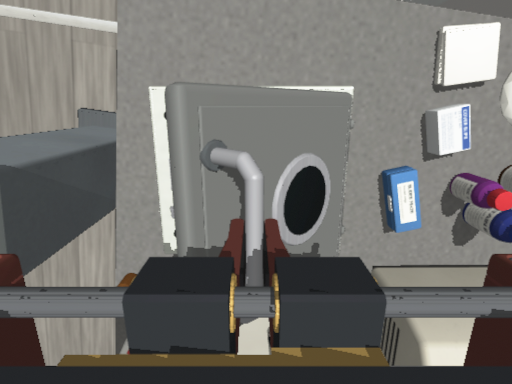

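Scene view: the lid is up at a steep angle, with the handle in the fingers at about (245,175), the rotor visible at (233,240), and the slide box, bottle and timer in place. I'll measure the lid angle and the bystanders.

```bash
python3 - <<'E'
from h import *
from bench import *
hold(.5)
s0=state(); d=get_image("top"); P=cloud(d); cv2.imwrite("pics/top2.png",d["frame"]); W=cloud(get_image("wrist"))
print(s0["time"],s0["ee_pos"],s0["dq"].round(4),s0["ft_force"],s0["finger_gap"])
a=np.radians(7.9);u=np.array([np.cos(a),np.sin(a)]);v=np.array([-u[1],u[0]])
hg=np.array([.461,.199])+.172*u
for nm,C in(("wrist",W[100:240,210:240].reshape(-1,3)),("wristL",W[180:260,290:340].reshape(-1,3)),("top",P.reshape(-1,3))):
    X=(C[:,:2]-hg)@u; Y=(C[:,:2]-hg)@v; Z=C[:,2]-.122
    m=(X<-.03)&(X>-.17)&(abs(Y)<.085)&(Z>.025)&(Z<.2)&((Z+X)<.03)
    if m.sum()<20: print(nm,m.sum());continue
    A=np.c_[X,Z][m]; best=None; rng=np.random.default_rng(0)
    for _ in range(300):
        i=rng.choice(len(A),2,False); t=A[i[1]]-A[i[0]]; L=np.hypot(*t)
        if L<.01: continue
        n=np.array([-t[1],t[0]])/L; inl=abs((A-A[i[0]])@n)<.003
        if best is None or inl.sum()>best.sum(): best=inl
    B=A[best]; w=np.linalg.svd(B-B.mean(0))[2][0]; print(nm,m.sum(),best.sum(),"angle",np.arctan(-w[1]/w[0]),"offset",(B.mean(0)@np.array([-w[1],w[0]])))
# bystanders
P0=cloud(np.load("top0.npz")); f0=np.load("top0.npz")["frame"]; f=d["frame"]
for nm,(r,c) in {"slide":(slice(102,132),slice(192,236)),"bottle":(slice(250,268),slice(280,302)),"timer":(slice(238,268),slice(328,364))}.items():
    print(nm,"img diff",np.abs(f0[r,c].astype(int)-f[r,c]).mean())
E
```

```text
16.0333 [0.54345592 0.21036398 0.26837508] [ 0.0011 -0.0013 -0.0009  0.0003 -0.0019  0.0009] [-6.16882147 -3.2481361   7.24450454] 0.00918078272898784
wrist 3556 3469 angle 0.8152111500813393 offset 0.008614375865166453
wristL 2281 2182 angle 0.8264439082772335 offset 0.014013617371882793
top 1161 905 angle 0.7682866804079874 offset -0.015251881992265886
slide img diff 9.394191919191918
bottle img diff 10.325757575757576
timer img diff 41.41604938271605
```

View pics/top2.png

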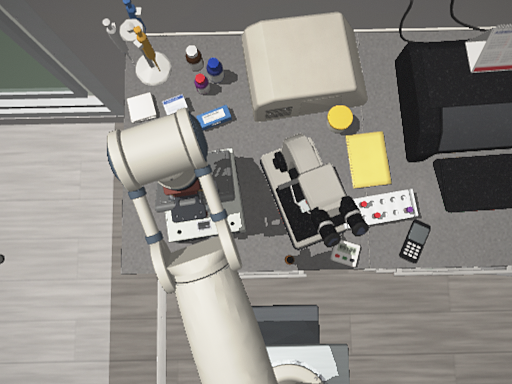

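Top view: the slide box (214,118), bottle (290,259) and timer (346,252) are where they were; the timer's image difference comes from the arm's shadow. The lid measures 0.77–0.83 rad and is still.

```bash
python3 - <<'E'
from bench import *
hold(.5); s=state(); print(s["time"],s["ee_pos"],s["ft_force"],s["finger_gap"])
job_done()
E
```

```text
16.6333 [0.54346492 0.21034016 0.26838633] [-6.96883511 -2.83409862  7.68514967] 0.00902756991154057
the job is handed in; nothing more can be done
```

The centrifuge is open and the lid is held still by its handle at about 45 degrees, so you can reach the tubes. I handed the job in at 16.6 s; it reported no verdict.

- **Catch:** I pinched the handle bar from above and tugged. The lid stopped hard after about 3.5 mm, so it was caught. I pressed the handle down once, about 6 mm at 14 N. A second tug met only the lid's weight past 5 mm, which showed it was free.
- **Lift:** I raised the lid along its hinge arc at about 5 cm/s, with wrist forces around 10 N or less.
- **Lid angle:** My last checks gave 0.82–0.83 rad from the wrist camera and 0.77 rad from the top camera, which the arm partly blocked. They differ slightly, but all are well inside 0.63–0.94.
- **Stillness:** The gripper moved less than 0.1 mm over the last half second, with the bar still between the fingers.
- **Load on the arm:** About 11 N stayed on the wrist at the end, and the gripper sat nearly 3 mm above its commanded height. I didn't find the cause; the actual hinge arc probably differs a little from my estimate.
- **Bystanders:** The slide box, oil bottle and timer look unmoved in the top picture. The timer's image changed noticeably in the comparison, but that was the arm's shadow, not movement. I judged this by eye and did not measure their positions.

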